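# Set a trimmer's telescopic shaft to its length mark and clamp it

## Task

The grass trimmer's telescopic shaft is too long and its cam lever stands open: push the lower tube in until the end of its collar is level with the middle one of the three rings on the upper tube. Hold it there against the spring of the coiled lead inside while you squeeze the lever fully shut against the tube, and finish still holding, with tube and lever pinched together in the gripper and the collar on the mark; do not let go. Leave the battery, charger, plug adaptor and spool where they lie.

Things in the scene. Friction and masses are not known exactly. Their poses are not given: they have to be found in the camera images.
- middle_mark (a point): Target: centre of the middle one of three dark engraved rings (each 3 mm wide, 30 mm apart) on the fixed upper tube (aluminium, 22 mm diameter), on the shaft's axis, 120 mm above the table. Axes: y level along the shaft towards the motor head (the way the lower tube slides out), x level, square to the shaft, to the side the lever is on, z up.
- collar_edge (a point): On the axis, at the end of the black collar of the sliding lower tube that faces the rings; this end must come level with the middle ring. Axes as middle_mark. The collar's nose (31 mm diameter) runs y 0 to 10 mm; its clamp housing y 8 to 36, x -12 to +14, z -18 to +18 mm, with a boss on the bare side x -25 to -12, z -18 to +8 mm; then the lower tube (28 mm diameter) y 36 to 400.
- collar_shoulder (a point): On the axis, in the flat shoulder of housing and boss that faces the motor head, 36 mm from collar_edge. On the side away from the lever the boss stands 11 mm out beyond the tube: a finger beside the tube, just past the shoulder, can push the collar in and keep it there, with the other finger outside the open lever.
- lever_grip (a point): Middle of the black lever's arm, 38 mm from its hinge. The arm is 8 mm thick, 22 mm high and 86 mm long, y from hinge to tip. The upright hinge pin is 14 mm along y from collar_edge and 19.5 mm to the lever's side. Shut, the arm lies along the lower tube; the two then measure 37.5 mm across: 14 mm on the bare side of the axis, 23.5 mm on the lever's.
- leg (a joint): How far the lower tube is drawn out, m: 0 right in, 0.21 fully out, 0.060 with the collar's end level with the middle mark. Friction about 2.5 N. The coiled lead inside pushes it outwards, 2 N at 0.13 rising to 5 N at 0.06: it stays where it starts but springs out again if let go near the mark with the lever open.
- lever (a joint): Angle of the cam lever, rad: 0 shut along the tube, growing as its tip swings away; it starts 0.42 to 0.55 open and stays where it is left. In the last 0.3 rad the cam bites on the upper tube and the lever takes some 5 N at its middle to shut; it then stays shut and clamps the tube.
- battery_center (a point): Centre of a loose black battery pack, 76 x 118 x 62 mm, standing on the table. Leave alone.
- charger_center (a point): Centre of a loose black charger brick, 58 x 125 x 34 mm. Leave alone.
- adaptor_center (a point): Centre of a loose white plug adaptor, about 50 x 48 x 41 mm with three brass pins. Leave alone.
- spool_center (a point): Centre of a loose grey line spool, 64 mm diameter, 28 mm high. Leave alone.
- leg_tube: The sliding lower tube with its collar (without the lever); origin and axes as the collar's end.
- lever_arm: The lever's arm; origin on the hinge pin at the height of the shaft axis, y towards its tip.

How it is judged (in metres and radians):
On the way, in this order (a step that is already met when the one before it is completed fails the run):
1. the collar's end is at the middle mark, the lever still open (value of joint leg between 0.055 and 0.065 m and value of joint lever above 0.15 rad), for 0.2 s.
2. the lever is shut with the collar's end at the mark, tube and lever both in the grip (value of joint leg between 0.055 and 0.065 m and value of joint lever below 0.05 rad and contact force between the fingers and leg_tube above 2 N and contact force between the fingers and lever_arm above 2 N), for 0.2 s.
At the end, for the whole second after the job is handed in: The collar's end is within 5 mm of the middle of the middle ring, the lever is shut (within 0.05 rad), and the gripper's fingers still press both the lower tube and the lever with more than 2 N each (all of step 2); the arm keeps its last pose, push and grip.
It fails at once if the lever is shut with the tube away from the mark (value of joint lever below 0.05 rad and (value of joint leg below 0.05 m or value of joint leg above 0.07 m)).
It fails at once if battery, charger, adaptor or spool shifted by more than 25 mm (distance of any of battery_center, charger_center, adaptor_center, spool_center from where it was at the start of the episode above 0.025 m).
It also fails if it takes over 42 s, if anything falls off the work surface, if the arm or the gripper's body presses on something with over 40 N, if the wrist force passes 120 N, or if a joint passes its speed limit or range.

## Robot

A 6-joint arm with a two-finger parallel gripper is mounted at the origin on the work surface. World frame = base frame: x ahead of the robot, y to its left, z up, the work surface at z = 0. Lengths are in mm, angles in rad, forces in N, time in s.
With the tool pointing down it reaches from about 250 to 775 mm from the base axis. Payload 8.9 kg.
Tool frame: the origin (TCP) lies midway between the tips of the shut fingers; the grasp point (between the pads) lies 19 mm behind it; z points along the fingers, y is the direction in which the jaws open and shut (so a half turn about z gives the same grasp; the last joint's range is limited). The gripper opens to 85 mm and grips with 20 to 120 N. Pads are 22 mm wide; open, the fingers measure 114 mm over their backs; the gripper's body (76 mm by 85 mm) begins 54 mm behind the grasp point. The pads swing forward as they close: fully open they stand 13 mm farther back than shut.
Start: joints at [0.969, 0.291, -0.153, 1.127, 0, 1.431], TCP at [234.383, 469.775, 231.305] pointing down, gripper open.
Joint ranges: [-2.52, 2.52], [-0.91, 1.74], [-1.3, 1.37], [-1.96, 2.02], [-1.52, 1.47], [-3.14, 3.14]. Speed limits (rad/s): [2.22, 2.22, 2.79, 3.14, 3.14, 3.14].

## Interface

Orientations are given as [roll, pitch, yaw] about the fixed x, y, z axes, in that order (R = Rz(yaw) Ry(pitch) Rx(roll)).
In Python, from plant import ctrl gives the robot as it stands.
- The arm moves only by the shell command python3 -m crank 'ROWS'. ROWS is JSON, a list of rows, each a list of 3 entries, a list of its own where there are three numbers: the turn, a rotation vector about the world's x, y, z in rad, then the shift along the world's x, y, z in m, then the opening in per cent of the stroke, from 0 (shut) to 100 (fully open). A call has 1 to 10 rows; each row shifts and turns the commanded pose from where the row before left it; what a row does not reach is not made up. A row lasts 1/12 s, in which the tool goes at most 41.7 mm and 7.16 degrees, less where a joint would pass 70% of its speed; a pose out of reach is approached as far as the arm can. A call with a gripper value outside its range is refused whole. The fingers move at their own pace and stop on an object; the grip force is fixed at half the most. Time passes only in rows, so rows that do not move let the fingers close. It gives the time, the measured TCP pose, the force and the opening at its end, in the units of the state.
- ctrl.get_state(): the state, without advancing time (a new reading comes with each control period).
- ctrl.camera(name): name is "scene" or "top" or "wrist"; returns the picture (400x640x3 uint8, red, green, blue); there is no depth.
- ctrl.calibration(name): a dict with "fx", "fy", "cx", "cy" (pixels), "T" (4x4, takes a point from camera to world coordinates); the wrist camera has in their place "tool_from_camera" (4x4, takes a point from camera to tool coordinates, whose origin is the TCP and whose axes are the flange's). Camera axes: x right, y down, z forward; pixel columns grow to the right and rows downward; lengths in mm; the calibration is good to about 2 mm. A picture is of the moment at which its call begins: read the wrist's pose just before it. calibration takes no time and is no camera call.
- ctrl.job_done(): hands the job in, once; it reports no verdict.
The state is a dict: "clock": time; "joint_positions": joint angles; "joint_velocities": joint speeds; "tau": joint torques, N m; "tcp_pos": TCP position; "tool_rot": TCP orientation; "ft_force": force on the tool from outside, world axes, zero at the start; "ft_torque": the same for the moment, N m; "gripper_width": finger opening in mm.
Only numpy, scipy, OpenCV 4.12 (cv2) and the standard library are available. Lean on these libraries where they do the work, as an engineer would, in place of code of your own. Each camera call takes 0.05 s, during which the arm holds its last target.

## Working session

There is one attempt and no reset: what is moved stays moved. The work goes in short steps, Python scripts to look and compute and a shell command to move; the robot and the scene stay as the last step left them, time stands still between calls to the robot, and variables do not carry over. Pictures are saved under pics/ and viewed, and the job is handed in when it is done.

```bash
mkdir -p pics; ls
python3 - <<'E'
from plant import ctrl
import cv2,numpy as np
print(ctrl.get_state())
for n in ["scene","top","wrist"]:
    im=ctrl.camera(n); cv2.imwrite(f"pics/{n}0.png",im[:,:,::-1]); c=ctrl.calibration(n); print(n,{k:np.round(v,3).tolist() for k,v in c.items()})
E
```

```text
pics
{'clock': 0.0, 'joint_positions': array([ 9.68699205e-01,  2.91209665e-01, -1.54145847e-01,  1.12671605e+00,
        1.87713619e-05,  1.43151231e+00]), 'joint_velocities': array([1.43703935e-03, 8.49207008e-05, 2.10029976e-03, 4.13386636e-04,
       9.13003535e-04, 1.96172070e-04]), 'tau': array([-5.44431077e-04, -5.37140787e+01,  3.31376410e+01,  1.56877778e-02,
       -2.00121813e-04, -2.12371833e-05]), 'tcp_pos': array([234.12066341, 469.40265894, 230.7617155 ]), 'tool_rot': array([-3.14033237e+00, -1.95636292e-04,  2.67877942e+00]), 'ft_force': array([ 0.1226647 , -0.3497935 ,  0.43979225]), 'ft_torque': array([ 0.03691   , -0.03893871,  0.00598618]), 'gripper_width': 85.27345210524194}
scene {'fx': 467.169, 'fy': 467.169, 'cx': 314.752, 'cy': 197.435, 'T': [[-0.0, 0.739, -0.674, 1310.439], [1.0, -0.004, -0.005, -51.228], [-0.006, -0.674, -0.739, 875.384], [0.0, 0.0, 0.0, 1.0]]}
top {'fx': 406.421, 'fy': 406.421, 'cx': 315.123, 'cy': 201.272, 'T': [[-0.006, -0.989, 0.145, 445.428], [-1.0, 0.01, 0.026, -70.763], [-0.027, -0.145, -0.989, 902.082], [0.0, 0.0, 0.0, 1.0]]}
wrist {'fx': 312.785, 'fy': 312.785, 'cx': 318.761, 'cy': 202.182, 'tool_from_camera': [[-0.0, -0.955, -0.296, 75.29], [1.0, -0.001, 0.001, -0.856], [-0.001, -0.296, 0.955, -142.823], [0.0, 0.0, 0.0, 1.0]]}
```

View pics/scene0.png

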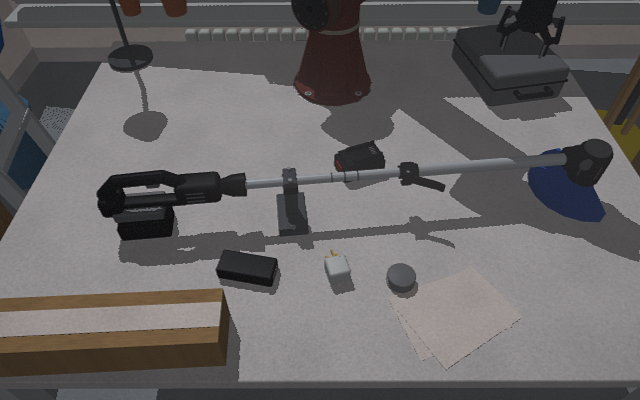

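View pics/top0.png

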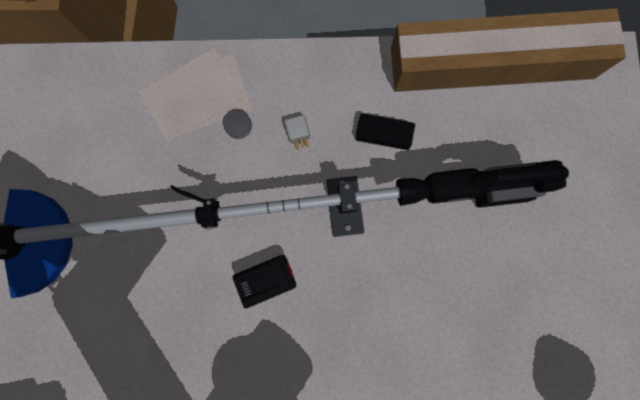

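View pics/wrist0.png

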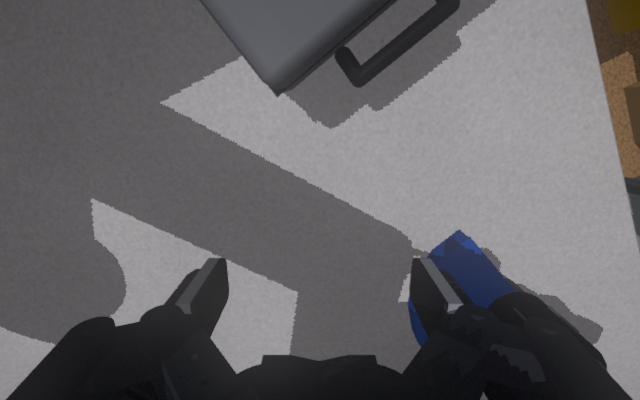

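Run:
```python
import cv2
im=cv2.imread("pics/top0.png")
cv2.imwrite("pics/topc.png",cv2.resize(im[170:250,150:310],None,fx=5,fy=5,interpolation=cv2.INTER_CUBIC))
im=cv2.imread("pics/scene0.png")
cv2.imwrite("pics/scenec.png",cv2.resize(im[140:220,310:470],None,fx=5,fy=5,interpolation=cv2.INTER_CUBIC))
```

```text
(no output)
```

View pics/topc.png

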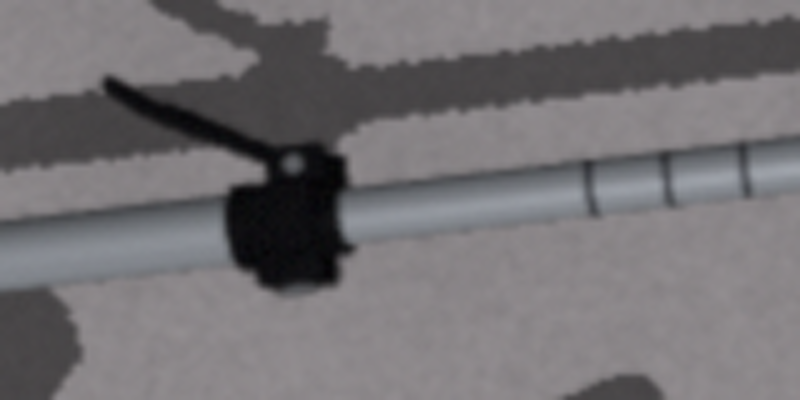

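View pics/scenec.png

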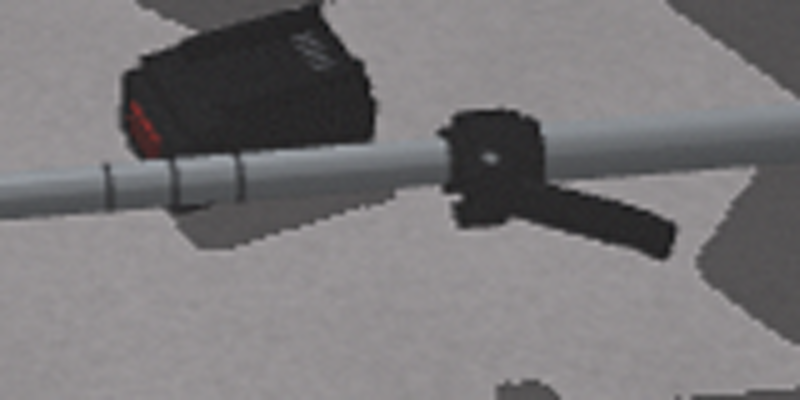

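```bash
cat > h.py <<'E'
from plant import ctrl
import numpy as np,cv2
def ray(n,u,v,z,T=None):
    c=ctrl.calibration(n)
    if T is None:T=np.array(c["T"])
    d=T[:3,:3]@[(u-c["cx"])/c["fx"],(v-c["cy"])/c["fy"],1]; p=T[:3,3]
    return np.round(p+d*(z-p[2])/d[2],1)
E
python3 - <<'E'
from h import *
t=lambda x,y:(150+(x+.5)/5-.5,170+(y+.5)/5-.5); s=lambda x,y:(310+(x+.5)/5-.5,140+(y+.5)/5-.5)
for nm,p,z in [("mid",(670,179),120),("r1",(592,188),120),("r3",(745,170),120),("tubeL",(0,256),120),("edge",(345,215),120),("hinge",(293,163),138),("tip",(108,84),131),("boss",(300,290),128),("shoulder",(227,235),120)]:
    print("top",nm,ray("top",*t(*p),z))
for nm,p,z in [("mid",(175,184),120),("r1",(240,178),120),("r3",(109,187),120),("edge",(447,172),120),("tubeR",(800,142),120),("tip",(672,240),120)]:
    print("scene",nm,ray("scene",*s(*p),z))
E
```

```text
top mid [552.7  11.  120. ]
top r1 [549.4  41.5 120. ]
top r3 [555.9 -18.2 120. ]
top tubeL [524.9 273.3 120. ]
top edge [539.8 138.  120. ]
top hinge [557.8 153.8 138. ]
top tip [590.7 229.5 131. ]
top boss [510.  152.5 128. ]
top shoulder [532.4 184.2 120. ]
scene mid [556.7  11.8 120. ]
scene r1 [553.   41.7 120. ]
scene r3 [558.4 -18.3 120. ]
scene edge [549.7 136.7 120. ]
scene tubeR [531.  302.2 120. ]
scene tip [593.2 231.5 120. ]
```

```bash
R='[[0,0,-0.05],[0.016,-0.0134,0],100]'; python3 -m crank '[[[0,0,-0.05],[0.016,-0.0134,0],100],[[0,0,-0.05],[0.016,-0.0134,0],100],[[0,0,-0.05],[0.016,-0.0134,0],100],[[0,0,-0.05],[0.016,-0.0134,0],100],[[0,0,-0.05],[0.016,-0.0134,0],100],[[0,0,-0.05],[0.016,-0.0134,0],100],[[0,0,-0.05],[0.016,-0.0134,0],100],[[0,0,-0.05],[0.016,-0.0134,0],100],[[0,0,-0.05],[0.016,-0.0134,0],100],[[0,0,-0.05],[0.016,-0.0134,0],100]]'
python3 -m crank '[[[0,0,-0.05],[0.016,-0.0134,0],100],[[0,0,-0.05],[0.016,-0.0134,0],100],[[0,0,-0.05],[0.016,-0.0134,0],100],[[0,0,-0.05],[0.016,-0.0134,0],100],[[0,0,-0.05],[0.016,-0.0134,0],100],[[0,0,-0.05],[0.016,-0.0134,0],100],[[0,0,-0.05],[0.016,-0.0134,0],100],[[0,0,-0.05],[0.016,-0.0134,0],100],[[0,0,-0.05],[0.016,-0.0134,0],100],[[0,0,-0.05],[0.016,-0.0134,0],100]]'
```

```text
clock: 0.98
tcp_pos: [395.0, 334.9, 231.1]
tool_rot: [-3.141, -0.0, 2.176]
ft_force: [0.7, 0.4, -0.1]
gripper_width: 85.4
clock: 1.82
tcp_pos: [554.9, 201.0, 231.0]
tool_rot: [-3.141, 0.0, 1.676]
ft_force: [0.2, 0.6, -0.7]
gripper_width: 85.3
```

Run:
```python
from h import *
s=ctrl.get_state(); print(s["tcp_pos"],s["tool_rot"])
im=ctrl.camera("wrist"); cv2.imwrite("pics/w1.png",im[:,:,::-1])
```

```text
[554.91518225 200.96517253 230.99495829] [-3.14095486e+00  4.76973396e-05  1.67629327e+00]
```

View pics/w1.png

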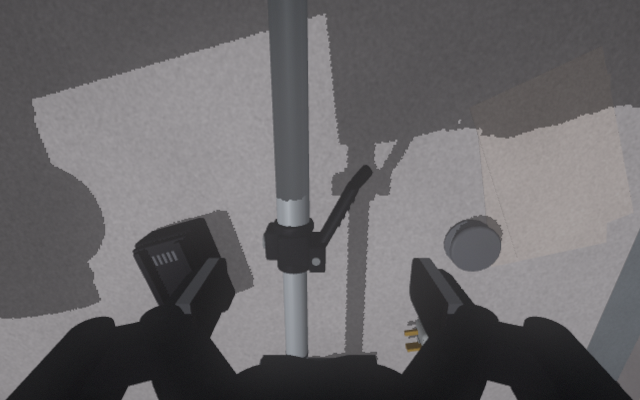

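```bash
cat >> h.py <<'E'
from scipy.spatial.transform import Rotation as Ro
def wT(s=None):
    s=s or ctrl.get_state(); T=np.eye(4); T[:3,:3]=Ro.from_euler("xyz",s["tool_rot"]).as_matrix(); T[:3,3]=s["tcp_pos"]
    return T@np.array(ctrl.calibration("wrist")["tool_from_camera"])
def sh(p,o=(553.5,11.),a=0.106):
    d=np.array(p[:2])-o; return np.round([d@[np.cos(a),np.sin(a)],d@[-np.sin(a),np.cos(a)]],1)
E
python3 - <<'E'
from h import *
T=wT()
for n,u,v,z in [("tubetop",289,50,120),("tubelow",296,320,120),("tube",291,210,120),("hinge",316,261,138),("tip",366,168,131),("shoulderboss",267,235,128)]:
    p=ray("wrist",u,v,z,T); print(n,p,sh(p))
print(sh(ctrl.get_state()["tcp_pos"]))
E
```

```text
tubetop [524.7 309.6 120. ] [  3. 300.]
tubelow [548.2  74.6 120. ] [ 1.5 63.8]
tube [535.2 185.5 120. ] [  0.3 175.5]
hinge [560.4 148.8 138. ] [ 21.4 136.3]
tip [591.9 229.9 131. ] [ 61.3 213.6]
shoulderboss [517.  163.9 128. ] [-20.1 155.9]
[ 24.  186.2]
```

```bash
python3 -m crank '[[[0,0,0],[0,0,-0.014],100],[[0,0,0],[0,0,-0.014],100],[[0,0,0],[0,0,-0.014],100],[[0,0,0],[0,0,-0.014],100],[[0,0,0],[0,0,-0.014],100],[[0,0,0],[0,0,-0.014],100],[[0,0,0],[0,0,-0.014],100],[[0,0,0],[0,0,-0.014],100],[[0,0,0],[0,0,-0.014],100],[[0,0,0],[0,0,-0.014],100]]'
python3 - <<'E'
from h import *
for n in ["wrist","top"]:
    im=ctrl.camera(n); cv2.imwrite(f"pics/{n}2.png",im[:,:,::-1])
E
```

```text
clock: 2.7
tcp_pos: [554.1, 201.8, 90.4]
tool_rot: [-3.141, 0.0, 1.679]
ft_force: [-0.8, 0.8, 0.2]
gripper_width: 85.3
```

View pics/wrist2.png

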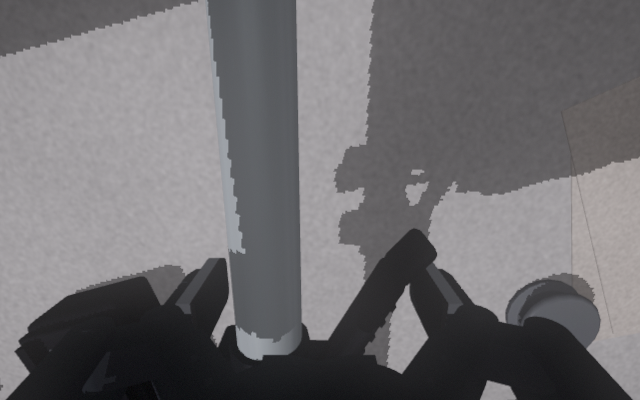

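View pics/top2.png

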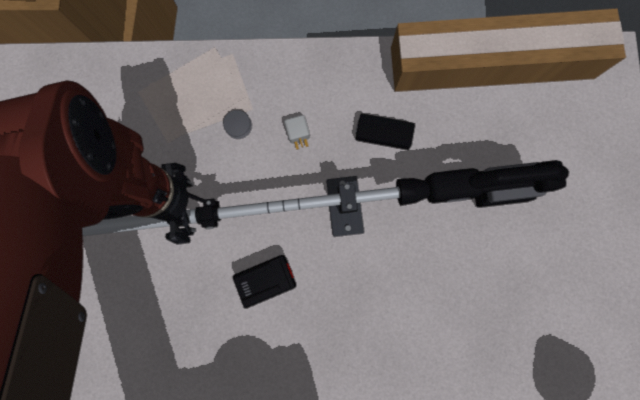

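```bash
python3 -m crank '[[[0,0,0],[0.0008,-0.002,0],100],[[0,0,0],[0.0008,-0.002,0],100],[[0,0,0],[0.0008,-0.002,0],100],[[0,0,0],[0.0008,-0.002,0],100],[[0,0,0],[0.0003,-0.002,0],100],[[0,0,0],[0.0002,-0.002,0],100]]'
python3 -m crank '[[[0,0,0],[0.0002,-0.002,0],100]]'
python3 -m crank '[[[0,0,0],[0.0002,-0.002,0],100]]'
python3 -m crank '[[[0,0,0],[0.0002,-0.002,0],100]]'
python3 -m crank '[[[0,0,0],[0.0002,-0.002,0],100]]'
python3 -m crank '[[[0,0,0],[0.0002,-0.002,0],100]]'
```

```text
clock: 3.3
tcp_pos: [558.4, 189.5, 91.7]
tool_rot: [3.141, -0.0, 1.679]
ft_force: [0.1, -0.5, 0.5]
gripper_width: 85.6
clock: 3.38
tcp_pos: [558.4, 187.6, 91.5]
tool_rot: [3.141, -0.0, 1.679]
ft_force: [0.2, -0.2, -0.1]
gripper_width: 85.3
clock: 3.47
tcp_pos: [558.5, 185.6, 91.4]
tool_rot: [3.141, -0.0, 1.679]
ft_force: [-0.6, 0.6, 0.4]
gripper_width: 85.2
clock: 3.55
tcp_pos: [558.7, 183.9, 91.4]
tool_rot: [3.141, -0.001, 1.679]
ft_force: [0.3, 2.1, 1.4]
gripper_width: 85.7
clock: 3.63
tcp_pos: [558.9, 182.0, 91.4]
tool_rot: [3.141, -0.001, 1.679]
ft_force: [-0.2, 3.0, 1.4]
gripper_width: 85.7
clock: 3.72
tcp_pos: [559.2, 179.9, 91.4]
tool_rot: [3.141, -0.0, 1.679]
ft_force: [-0.4, 3.2, 1.1]
gripper_width: 85.5
```

```bash
python3 -m crank '[[[0,0,0],[0.0008,-0.008,0],100],[[0,0,0],[0.0008,-0.008,0],100],[[0,0,0],[0.0009,-0.008,0],100],[[0,0,0],[0.0008,-0.008,0],100],[[0,0,0],[0.0009,-0.008,0],100],[[0,0,0],[0.0008,-0.008,0],100],[[0,0,0],[0.0009,-0.008,0],100],[[0,0,0],[0.0008,-0.008,0],100],[[0,0,0],[0.0009,-0.008,0],100],[[0,0,0],[0.0008,-0.008,0],100]]'
python3 -m crank '[[[0,0,0],[0.0008,-0.008,0],100],[[0,0,0],[0.0008,-0.008,0],100],[[0,0,0],[0.0006,-0.006,0],100],[[0,0,0],[0.0004,-0.004,0],100],[[0,0,0],[0.0002,-0.002,0],100]]'
python3 - <<'E'
from h import *
s=ctrl.get_state(); print(s["tcp_pos"],sh(s["tcp_pos"]))
im=ctrl.camera("top")[:,:,::-1]; cv2.imwrite("pics/t3.png",cv2.resize(im[160:260,200:360],None,fx=5,fy=5,interpolation=cv2.INTER_CUBIC))
im=ctrl.camera("scene")[:,:,::-1]; cv2.imwrite("pics/s3.png",cv2.resize(im[130:230,290:450],None,fx=5,fy=5,interpolation=cv2.INTER_CUBIC))
E
```

```text
clock: 4.55
tcp_pos: [567.8, 99.2, 91.4]
tool_rot: [3.141, -0.001, 1.679]
ft_force: [2.1, 6.5, 2.7]
gripper_width: 85.4
clock: 4.97
tcp_pos: [570.7, 71.2, 91.4]
tool_rot: [3.141, -0.001, 1.678]
ft_force: [2.1, 7.2, 1.7]
gripper_width: 85.2
[570.74017912  71.20698254  91.44312407] [23.5 58. ]
```

View pics/t3.png

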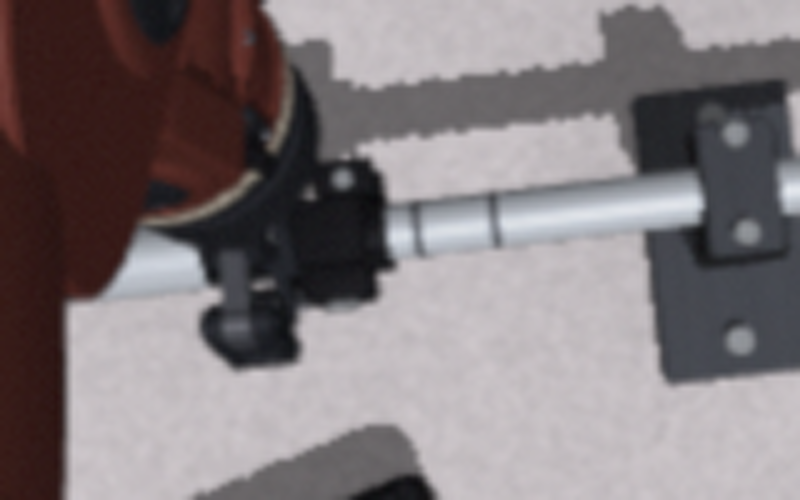

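View pics/s3.png

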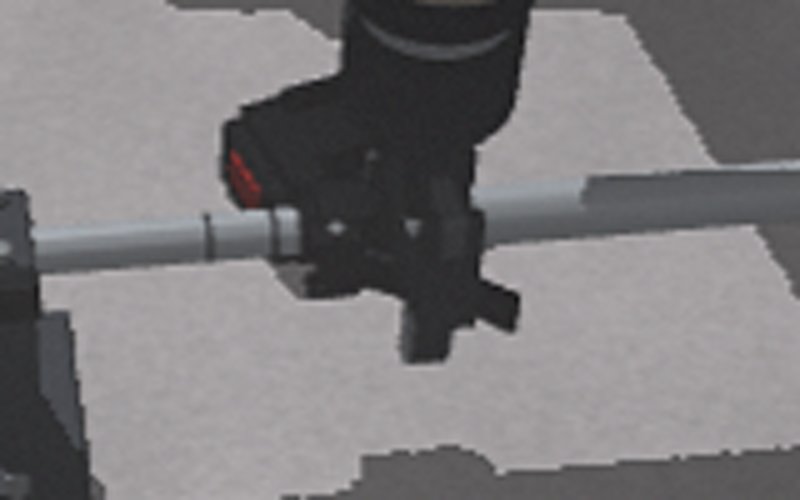

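```bash
python3 -m crank '[[[0,0,0],[0.0002,-0.002,0],100],[[0,0,0],[0.0002,-0.002,0],100],[[0,0,0],[0.0002,-0.002,0],100],[[0,0,0],[0.0002,-0.002,0],100],[[0,0,0],[0.0002,-0.002,0],100],[[0,0,0],[0.0001,-0.001,0],100],[[0,0,0],[0,0,0],100]]'
python3 - <<'E'
from h import *
s=ctrl.get_state(); print(s["tcp_pos"],sh(s["tcp_pos"]))
im=ctrl.camera("top")[:,:,::-1]; cv2.imwrite("pics/t4.png",cv2.resize(im[180:240,250:330],None,fx=10,fy=10,interpolation=cv2.INTER_CUBIC))
im=ctrl.camera("scene")[:,:,::-1]; cv2.imwrite("pics/s4.png",cv2.resize(im[150:210,320:400],None,fx=10,fy=10,interpolation=cv2.INTER_CUBIC))
E
```

```text
clock: 5.65
tcp_pos: [571.7, 60.7, 91.4]
tool_rot: [3.141, -0.001, 1.679]
ft_force: [2.7, 5.3, 1.5]
gripper_width: 85.5
[571.72135858  60.72133777  91.41357941] [23.4 47.5]
```

View pics/t4.png

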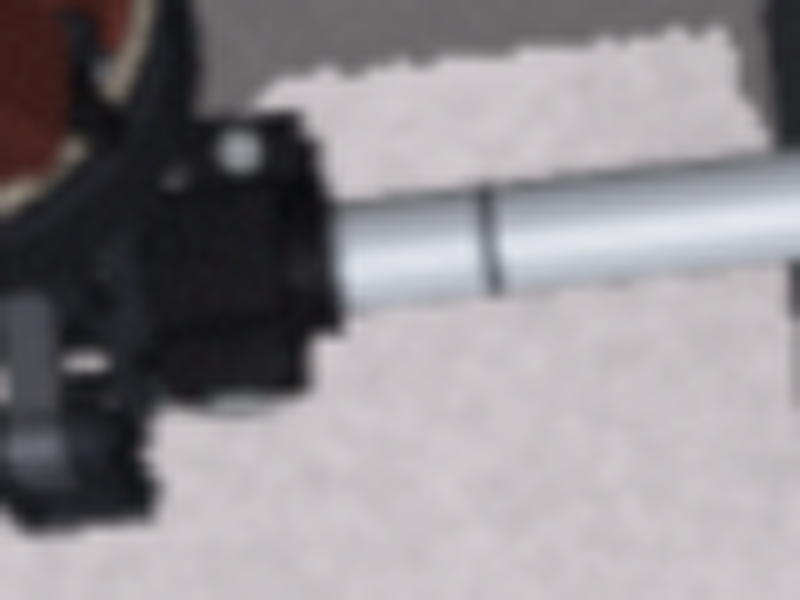

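View pics/s4.png

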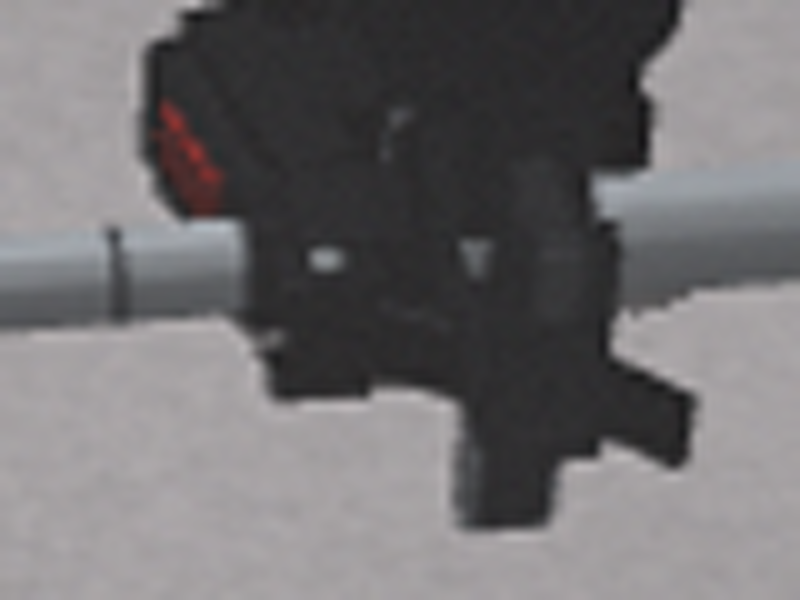

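```bash
python3 -m crank '[[[0,0,0],[0,0,0],94],[[0,0,0],[0,0,0],94],[[0,0,0],[0,0,0],94]]'
python3 -m crank '[[[0,0,0],[0.0,0,0],90],[[0,0,0],[0,0,0],90]]'
python3 -m crank '[[[0,0,0],[-0.003,-0.0003,0],83],[[0,0,0],[0,0,0],83]]'
```

```text
clock: 6.0
tcp_pos: [570.8, 60.6, 91.3]
tool_rot: [-3.141, -0.0, 1.679]
ft_force: [-1.6, 4.6, 3.0]
gripper_width: 80.6
clock: 6.17
tcp_pos: [570.5, 60.6, 91.1]
tool_rot: [-3.14, -0.0, 1.679]
ft_force: [-1.5, 4.6, 2.8]
gripper_width: 76.9
clock: 6.33
tcp_pos: [567.7, 60.3, 91.1]
tool_rot: [-3.141, -0.0, 1.679]
ft_force: [-1.0, 4.9, 1.2]
gripper_width: 70.9
```

```bash
python3 -m crank '[[[0,0,0],[-0.0015,-0.0002,0],79.5],[[0,0,0],[-0.0015,-0.0001,0],76],[[0,0,0],[-0.0015,-0.0002,0],72.5],[[0,0,0],[-0.0015,-0.0002,0],69]]'
python3 -m crank '[[[0,0,0],[-0.0015,-0.0001,0],65.5],[[0,0,0],[-0.0015,-0.0002,0],62]]'
python3 -m crank '[[[0,0,0],[0,0,0],62]]'
python3 - <<'E'
from h import *
s=ctrl.get_state(); print(s["tcp_pos"],sh(s["tcp_pos"]))
im=ctrl.camera("top")[:,:,::-1]; cv2.imwrite("pics/t5.png",cv2.resize(im[180:240,250:330],None,fx=10,fy=10,interpolation=cv2.INTER_CUBIC))
im=ctrl.camera("wrist")[:,:,::-1]; cv2.imwrite("pics/w5.png",im)
E
```

```text
clock: 6.67
tcp_pos: [562.5, 59.7, 91.3]
tool_rot: [3.141, -0.0, 1.679]
ft_force: [2.7, 6.1, -0.7]
gripper_width: 58.9
clock: 6.83
tcp_pos: [559.5, 59.4, 91.3]
tool_rot: [3.141, -0.0, 1.679]
ft_force: [2.8, 6.1, -0.1]
gripper_width: 52.7
clock: 6.92
tcp_pos: [559.4, 59.4, 91.3]
tool_rot: [3.141, -0.0, 1.679]
ft_force: [1.2, 4.9, 1.3]
gripper_width: 53.2
[559.37877608  59.37798896  91.33717039] [11.  47.5]
```

View pics/t5.png

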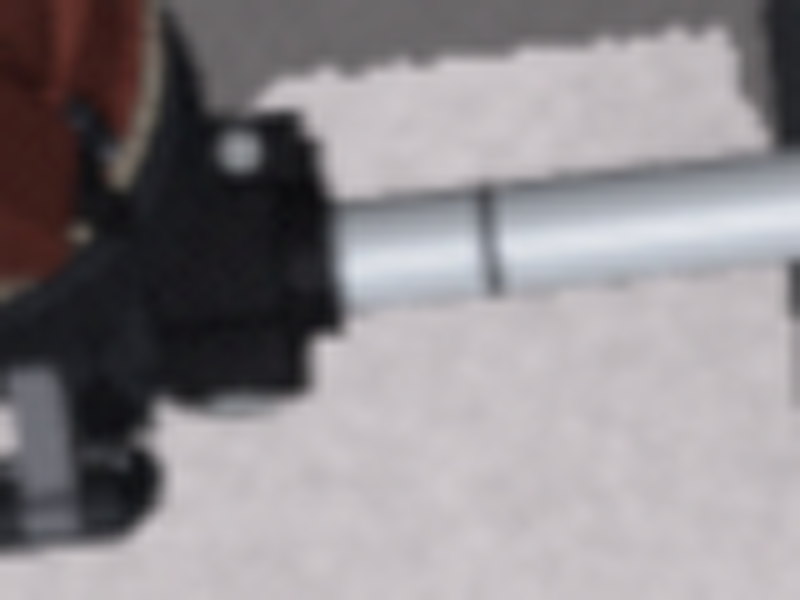

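View pics/w5.png

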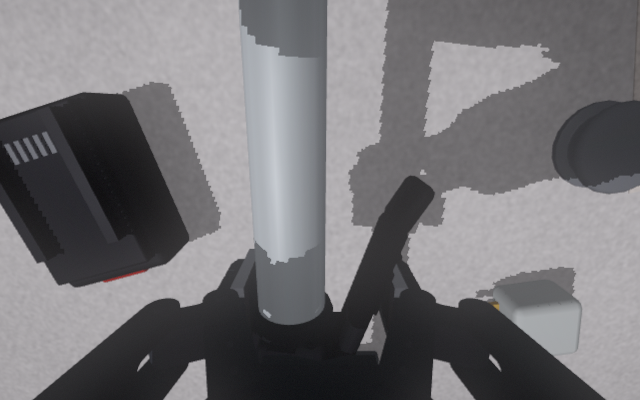

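```bash
python3 -m crank '[[[0,0,0],[-0.0015,-0.0002,0],58.5],[[0,0,0],[-0.0015,-0.0001,0],55],[[0,0,0],[-0.0015,-0.0002,0],51.5],[[0,0,0],[-0.0010,-0.0001,0],49]]'
python3 -m crank '[[[0,0,0],[-0.0008,-0.0001,0],47],[[0,0,0],[-0.0005,0,0],45],[[0,0,0],[0,0,0],42]]'
```

```text
clock: 7.35
tcp_pos: [554.7, 59.7, 92.0]
tool_rot: [3.139, -0.002, 1.679]
ft_force: [4.4, 6.9, 2.5]
gripper_width: 42.2
clock: 7.6
tcp_pos: [552.5, 59.3, 92.2]
tool_rot: [3.141, -0.001, 1.679]
ft_force: [-2.3, 6.6, 11.2]
gripper_width: 36.2
```

```bash
python3 -m crank '[[[0,0,0],[0,0,0],38],[[0,0,0],[0,0,0],30],[[0,0,0],[0,0,0],20]]'
python3 -m crank '[[[0,0,0],[0,0,0],10],[[0,0,0],[0,0,0],0],[[0,0,0],[0,0,0],0],[[0,0,0],[0,0,0],0]]'
python3 - <<'E'
from h import *
s=ctrl.get_state(); print(s["tcp_pos"],sh(s["tcp_pos"]),s["ft_torque"])
for n,c in [("top",(180,240,250,330)),("scene",(150,210,320,400))]:
    im=ctrl.camera(n)[:,:,::-1]; cv2.imwrite(f"pics/{n}6.png",cv2.resize(im[c[0]:c[1],c[2]:c[3]],None,fx=10,fy=10,interpolation=cv2.INTER_CUBIC))
im=ctrl.camera("wrist")[:,:,::-1]; cv2.imwrite("pics/w6.png",im)
E
```

```text
clock: 7.85
tcp_pos: [552.3, 59.2, 92.3]
tool_rot: [3.141, -0.001, 1.68]
ft_force: [-3.7, 6.5, 15.6]
gripper_width: 35.8
clock: 8.18
tcp_pos: [552.3, 59.2, 92.3]
tool_rot: [3.141, -0.001, 1.68]
ft_force: [-5.6, 6.8, 13.5]
gripper_width: 36.1
[552.34223216  59.20165803  92.32075527] [ 3.9 48.1] [1.21497782 1.29463897 0.25948736]
```

View pics/top6.png

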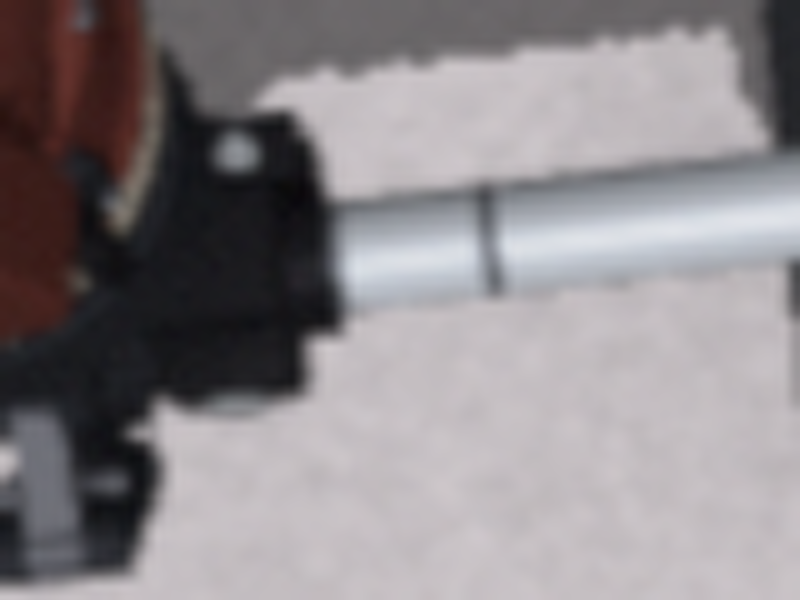

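View pics/scene6.png

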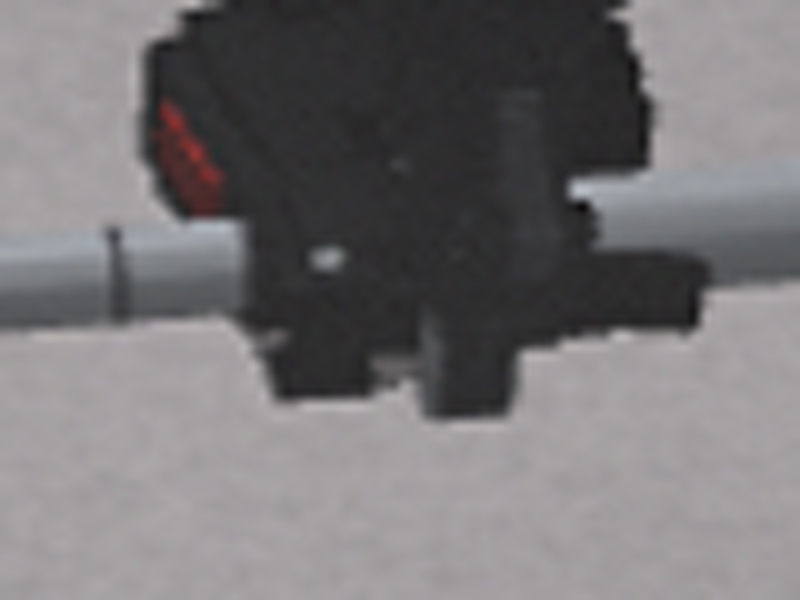

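View pics/w6.png

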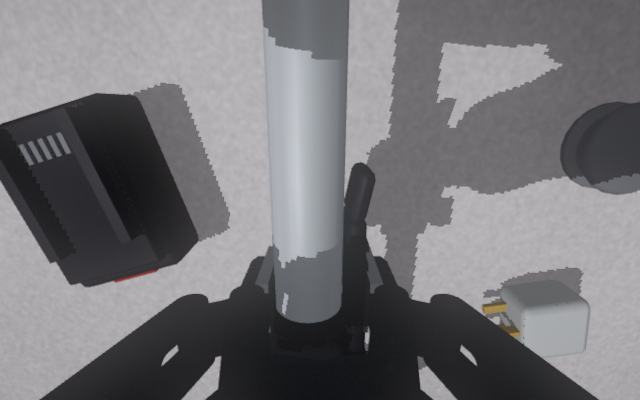

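Run:
```python
from h import *
T=wT(); print(ctrl.get_state()["ft_force"])
for n,u,v,z in [("tube",306,100,120),("tubelow",308,250,120),("tip",362,166,131),("levinner",348,205,131),("levmid",357,235,131),("tubeRedge",345,190,120)]:
    p=ray("wrist",u,v,z,T); print(n,p,sh(p))
im=cv2.imread("pics/w6.png"); cv2.imwrite("pics/w6c.png",cv2.resize(im[150:350,240:440],None,fx=3,fy=3,interpolation=cv2.INTER_CUBIC))
im=cv2.convertScaleAbs(im,alpha=3); cv2.imwrite("pics/w6d.png",cv2.resize(im[150:350,240:440],None,fx=3,fy=3,interpolation=cv2.INTER_CUBIC))
```

```text
[-4.17201798  7.00837996 16.90181036]
tube [539.6 134.8 120. ] [ -0.7 124.6]
tubelow [545.9  77.5 120. ] [-0.5 66.9]
tip [560.8 115.7 131. ] [ 18.3 103.3]
levinner [558.  101.6 131. ] [14.1 89.6]
levmid [562.7  90.7 131. ] [17.6 78.3]
tubeRedge [557.5 104.  120. ] [13.8 92.1]
```

View pics/w6d.png

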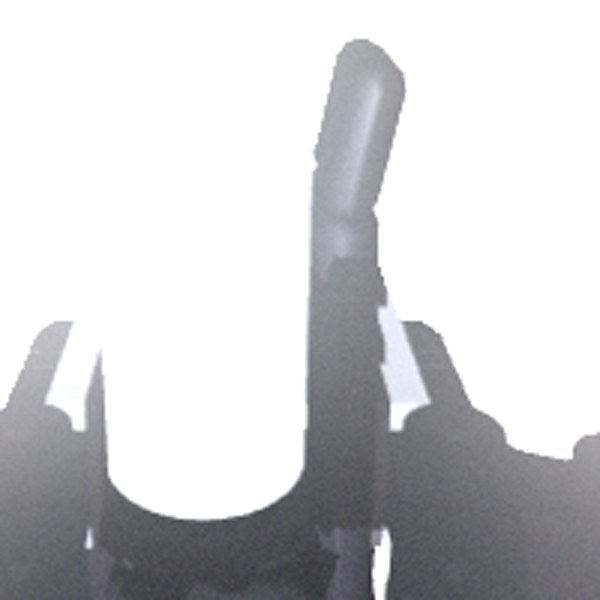

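```bash
python3 -m crank '[[[0,0,0],[0,0,0],0],[[0,0,0],[0,0,0],0],[[0,0,0],[0,0,0],0],[[0,0,0],[0,0,0],0],[[0,0,0],[0,0,0],0],[[0,0,0],[0,0,0],0]]'
python3 - <<'E'
from plant import ctrl
print(ctrl.job_done())
E
```

```text
clock: 8.83
tcp_pos: [552.3, 59.2, 92.3]
tool_rot: [3.141, -0.001, 1.68]
ft_force: [-6.4, 5.5, 11.9]
gripper_width: 35.6
the job is handed in; nothing more can be done
None
```

I pushed the collar in about 125 mm with a finger on the boss shoulder. Keeping that push on, I squeezed the lever shut, then handed the job in at about 8.8 s of robot time, still gripping tube and lever.

**Collar position:** The top camera, before and after closing, put the collar's end about 30.4 mm from the third ring, where 30 mm is on the mark. The scene camera gave about 29 mm. Both put it within about 1 mm of the mark.

**Lever:** The wrist picture shows the arm lying along the tube, with a pad on each.

**Grip:** The reported width was about 36 mm, slightly under the expected 37.5 mm. I put that down to pad compliance or sensor offset. I could not measure the contact force on each finger directly. The wrist force was steady, about 14 N in all.

**Loose items:** The gripper's path stayed clear of the battery, charger, adaptor and spool. I did not measure their positions again at the end.

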